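# Find and undo the left-hand gas cap

### The arm

A 6-joint arm with a two-finger parallel gripper is mounted at the origin on the work surface. World frame = base frame: x ahead of the robot, y to its left, z up, the work surface at z = 0. Lengths are in m, angles in degrees, forces in N, time in s.
With the tool pointing down it reaches from about 0.35 to 0.875 m from the base axis. Payload 4.2 kg.
Tool frame: the origin (TCP) lies on the front face of the gripper's body, between the roots of the fingers; the fingertips stand finger_overhang ahead of it and the grasp point (between the pads) lies 51 mm ahead of it (finger_overhang is the distance from the TCP to the fingertips, in m); z points along the fingers, y is the line along which they close (so a half turn about z gives the same grasp; the last joint's range is limited). The gripper opens to 87 mm and grips with 3 to 60 N. Pads are 19 mm wide; open, the fingers measure 117 mm over their backs; the gripper's body (75 mm by 190 mm) begins 51 mm behind the grasp point.
Start: joints at [91.593, 22.042, 0.453, 0, -68.411, -14.817], TCP at [0.143, 0.608, 0.292] pointing down, gripper open.
Joint ranges: [-179.83, 179.83], [-69.29, 118.12], [-61.27, 80.66], [-181.25, 117.63], [-171.15, -9.14], [-177.46, 177.46]. Speed limits (degrees/s): [159.86, 159.86, 180, 180, 180, 180].

### API

Orientations are given as a 3x3 rotation matrix whose columns are the frame's x, y, z axes.
In Python, from station import sense, capture, camera_model, finish_job, finger_overhang gives the robot as it stands. The module is installed in compiled form; this text tells all that it offers.
- The arm moves only by the tool jog_arm, never from a script. Its argument "rows" is a list that holds one entry, the list of rows, each a list of 4 numbers: the shift along the tool's x, y, z in m, then the turn about the tool's z in rad. A call has 1 to 20 rows; each row shifts and turns the commanded pose from where the row before left it, along the tool's axes as they then stand; what a row does not reach is not made up. A row lasts 1/8 s, in which the tool goes at most 62.5 mm and 10.7 degrees, less where a joint would pass 70% of its speed; a pose out of reach is approached as far as the arm can. A call is refused whole if a number of a shift passes 0.0625 or a number of a turn 0.188, either way. A call with a gripper value outside its range is refused whole. "claw" is the opening, from 0 (shut) to 1 (fully open), set as the call begins (left out, the last holds). The fingers move at their own pace and stop on an object; the grip force is fixed at half the most. Time passes only in rows, so rows that do not move let the fingers close. It gives the time, the measured TCP pose, the force, the opening and the grip force at its end, in the units of the state.
- sense(): the state, without advancing time (a new reading comes with each control period).
- capture(name): name is "side" or "top"; returns the picture (384x512x3 uint8, red, green, blue); there is no depth.
- camera_model(name): a dict with "fovy" (degrees; the focal length in pixels is half the picture's height over the tangent of half this angle, whatever the lens; pixels are square), "cx", "cy" (the principal point, pixels), "eye" and "rotation" of the camera in the world. Camera axes: x right, y down, z forward; pixel columns grow to the right and rows downward; lengths in m; the calibration is good to about 2 mm. A picture is of the moment at which its call begins. camera_model takes no time and is no camera call.
- finish_job(): hands the job in; it is judged then, once.
The state is a dict: "time_s": time; "joints": joint angles; "joint_velocities": joint speeds; "effort": joint torques, N m; "tcp_pos": TCP position; "ee_rot": TCP orientation; "wrist_force": force on the tool from outside, world axes, zero at the start; "moment": the same for the moment, N m; "gripper_width": opening from 0.0 (shut) to 1.0 (fully open); "gripper_force": force on a finger pad.
Only numpy, scipy, OpenCV 4.12 (cv2) and the standard library are available. Lean on these libraries where they do the work, as an engineer would, in place of code of your own. Each camera call takes 0.05 s, during which the arm holds its last target. There are 200 camera calls.

### The job

One of these two look-alike gas canisters holds fuel gas, and its cap has a left-hand thread; the other holds air and has an ordinary right-hand cap. Find the left-hand cap by gently trying the caps both ways: even if the other cap has already given the answer, first turn the left-hand cap itself counter-clockwise until it is firmly tight and its canister just begins to give in its clamp (some 8 to 12 degrees; at 20 the clamp is damaged), then unscrew it clockwise all the way to its retaining stop. Give the other cap no more than a slight trial turn and leave it screwed tight, and leave everything else on the shelf where it is.

Things in the scene. Friction and masses are not known exactly. Their poses are not given: they have to be found in the camera images.
- grip_a (a point): Black screw cap on an upright grey canister: ribbed collar 38 mm across, 16 mm high, with an upright flat key tab 46 long, 14 thick, 42 mm high, to be pinched across its thickness from above. Point: on the vertical screw axis inside the tab, 24 mm above the collar, 18 mm below the tab's top, 188 mm above the shelf when tight; x along the tab's length, y across it; turns with the cap.
- cap_a (a joint): Turn (rad) of this letter's cap on its canister, + counter-clockwise from above. Starts at 0, screwed tight. The right-hand cap goes 0 to +2.4, the left-hand one 0 to -2.4, where a retaining stop holds it captive. Friction 0.12 N m; rises 3 mm per rad unscrewed. The caps look the same and either may stand left or right.
- can_a (a joint): Turn (rad) of this letter's canister (74 mm across, shoulder at 139 mm) in its rubber-lined clamp (110 mm round foot fixed to the shelf), + counter-clockwise from above, 0 at rest. It yields as a 2.2 N m/rad spring and comes back when let go, so it shows the torque on the cap. Firmly tight: 0.1 to 0.2 rad; 0.35 rad damages the clamp.
- grip_b (a point): Black screw cap on an upright grey canister: ribbed collar 38 mm across, 16 mm high, with an upright flat key tab 46 long, 14 thick, 42 mm high, to be pinched across its thickness from above. Point: on the vertical screw axis inside the tab, 24 mm above the collar, 18 mm below the tab's top, 188 mm above the shelf when tight; x along the tab's length, y across it; turns with the cap.
- cap_b (a joint): Turn (rad) of this letter's cap on its canister, + counter-clockwise from above. Starts at 0, screwed tight. The right-hand cap goes 0 to +2.4, the left-hand one 0 to -2.4, where a retaining stop holds it captive. Friction 0.12 N m; rises 3 mm per rad unscrewed. The caps look the same and either may stand left or right.
- can_b (a joint): Turn (rad) of this letter's canister (74 mm across, shoulder at 139 mm) in its rubber-lined clamp (110 mm round foot fixed to the shelf), + counter-clockwise from above, 0 at rest. It yields as a 2.2 N m/rad spring and comes back when let go, so it shows the torque on the cap. Firmly tight: 0.1 to 0.2 rad; 0.35 rad damages the clamp.
- sample_jar: Small paint sample jar, 48 mm across, 60 mm high; a loose bystander, to be left where it is. Origin at the centre of its underside.
- scraper: Flat scraper, 200 mm long, lying; a loose bystander, to be left where it is. Origin at the centre of its underside.
- paint_tin: Paint tin, 90 mm across, 100 mm high; a loose bystander, to be left where it is. Origin at the centre of its underside.
- varnish_tin: Varnish tin, 76 mm across, 85 mm high; a loose bystander, to be left where it is. Origin at the centre of its underside.
- tape_roll: Roll of tape lying flat, 100 mm across, 24 mm high; a loose bystander, to be left where it is. Origin at the centre of its underside.
- paint_brush: Paint brush, 210 mm long, lying; a loose bystander, to be left where it is. Origin at the centre of its underside.
- sanding_block: Cork sanding block, 100 x 60 x 30 mm; a loose bystander, to be left where it is. Origin at the centre of its underside.
- screwdriver: Screwdriver, 190 mm long, lying; a loose bystander, to be left where it is. Origin at the centre of its underside.

How it is judged (in metres and radians):
On the way, in this order (a step that is already met when the one before it is completed fails the run):
1. the left-hand cap, still screwed on, has been turned counter-clockwise until firmly tight (its canister gives at least 0.09 rad that way without the cap unscrewing) (((value of joint can_a above 0.09 rad and value of joint cap_a between -0.15 and 0.05 rad) or (value of joint can_b above 0.09 rad and value of joint cap_b between -0.15 and 0.05 rad))), for 0.1 s.
2. the left-hand cap is unscrewed to its stop (value of joint any of cap_a, cap_b below -2.2 rad), for 0.2 s.
At the end, for the whole second after the job is handed in: The left-hand cap is unscrewed to its stop (at least 2.2 of its 2.4 rad) and at rest, the right-hand cap is within 0.2 rad of tight, and both canisters have come back to rest in their clamps (within 0.06 rad) (((value of joint cap_a below -2.2 rad and value of joint cap_b between -0.2 and 0.2 rad) or (value of joint cap_b below -2.2 rad and value of joint cap_a between -0.2 and 0.2 rad)) and value of joint can_a between -0.06 and 0.06 rad and velocity of joint cap_a between -0.1 and 0.1 rad/s and value of joint can_b between -0.06 and 0.06 rad and velocity of joint cap_b between -0.1 and 0.1 rad/s); the robot touches nothing.
It fails at once if a canister is wrenched more than 0.35 rad (20 degrees) round in its clamp (value of joint any of can_a, can_b above 0.35 rad or value of joint any of can_a, can_b below -0.35 rad).
It fails at once if the right-hand cap is undone by more than 0.8 rad (value of joint any of cap_a, cap_b above 0.8 rad).
It fails at once if a bystander is moved more than 30 mm (distance of any of sample_jar, scraper, paint_tin, varnish_tin, tape_roll, paint_brush, sanding_block, screwdriver from where it was at the start of the episode above 0.03 m).
It also fails if it takes over 72 s, if anything falls off the work surface, if the arm or the gripper's body presses on something with over 40 N, if the wrist force passes 120 N, or if a joint passes its speed limit or range.

## Working session

There is one attempt and no reset: what is moved stays moved. The work goes in short steps, Python scripts to look and compute and a tool call to move; the robot and the scene stay as the last step left them, time stands still between calls to the robot, and variables do not carry over. Pictures are saved under pics/ and viewed, at most 10 in all, crops included, and the job is handed in when it is done.

Besides the shell and the picture viewer there is one more tool, called after ">>>" by a JSON object that holds its "method" and its "body". jog_arm: Moves the arm, as the interface text tells. Its arguments: {"type":"object","properties":{"rows":{"type":"array"},"claw":{"type":"number"}},"required":["rows"]}

```bash
mkdir -p pics; python3 - <<'E'
from station import *
import cv2,numpy as np
for n in("top","side"):
    im=capture(n);cv2.imwrite(f"pics/{n}0.png",im[:,:,::-1]);print(n,camera_model(n))
s=sense();print(s["time_s"],s["tcp_pos"],np.round(s["ee_rot"],3),finger_overhang)
E
```

```text
top {'fovy': 53.43375517672628, 'cx': 256.3680834506799, 'cy': 192.023648517006, 'eye': array([ 0.3500899 , -0.00236866,  1.24712589]), 'rotation': array([[ 0.05129634, -0.97852175,  0.1996594 ],
       [-0.99868117, -0.04983142,  0.01235888],
       [-0.00214413, -0.20003005, -0.97978742]])}
side {'fovy': 51.79057536557227, 'cx': 253.08434277022857, 'cy': 189.02484598966026, 'eye': array([0.73046785, 0.94911225, 1.0277955 ]), 'rotation': array([[-0.99064511,  0.08756889, -0.1046611 ],
       [ 0.13622384,  0.68000728, -0.72043956],
       [ 0.00808221, -0.72795727, -0.68557486]])}
0.1 [0.14285503 0.60803445 0.29125237] [[ 0.973 -0.229 -0.   ]
 [-0.229 -0.973 -0.002]
 [ 0.     0.002 -1.   ]] 0.0697
```

View pics/top0.png

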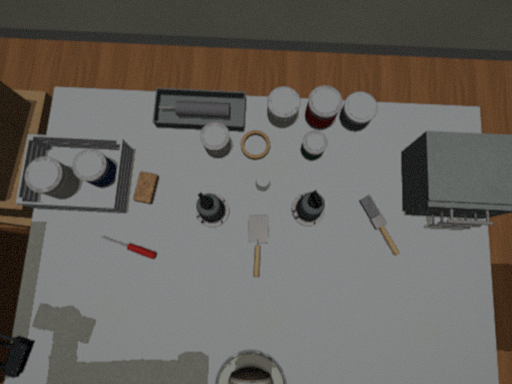

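View pics/side0.png

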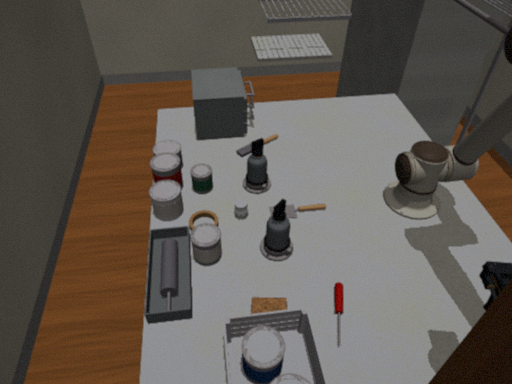

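The top view shows the two canisters near pixels (209,207) and (310,206). In the side view they are at (278,230) and (257,165). I'll zoom in on the caps.

```bash
cat > h.py <<'E'
from station import *
import cv2,numpy as np
def f(m): return 192/np.tan(np.radians(m["fovy"]/2))
def ray(n,u,v):
    m=camera_model(n); d=m["rotation"]@np.array([(u-m["cx"])/f(m),(v-m["cy"])/f(m),1]); return m["eye"],d
def plane(n,u,v,z):
    e,d=ray(n,u,v); return e+d*(z-e[2])/d[2]
def proj(n,p):
    m=camera_model(n); c=m["rotation"].T@(np.asarray(p,float)-m["eye"]); return c[0]/c[2]*f(m)+m["cx"],c[1]/c[2]*f(m)+m["cy"]
def tri(a,b):
    (e1,d1),(e2,d2)=ray("top",*a),ray("side",*b)
    s=np.linalg.lstsq(np.c_[d1,-d2],e2-e1,rcond=None)[0]; p,q=e1+s[0]*d1,e2+s[1]*d2
    return (p+q)/2,np.linalg.norm(p-q)
E
python3 - <<'E'
from h import *
t=cv2.imread("pics/top0.png");s=cv2.imread("pics/side0.png")
c=[t[175:235,182:242],t[175:235,280:340],s[190:265,243:318],s[130:205,220:295]]
c=[cv2.resize(x,(390,295) if 0 else (290,290),interpolation=cv2.INTER_CUBIC) for x in c]
im=np.vstack([np.hstack(c[:2]),np.hstack(c[2:])])
im=(255*(im/255.)**.5).astype(np.uint8)
cv2.imwrite("pics/z0.png",im)
print(plane("top",212,210,0),plane("top",309,209,0),plane("side",277,245,0),plane("side",257,183,0))
E
```

```text
[0.5361963  0.15673148 0.        ] [ 0.55587528 -0.16333515  0.        ] [0.53201749 0.14583075 0.        ] [ 0.55398341 -0.16257153  0.        ]
```

View pics/z0.png

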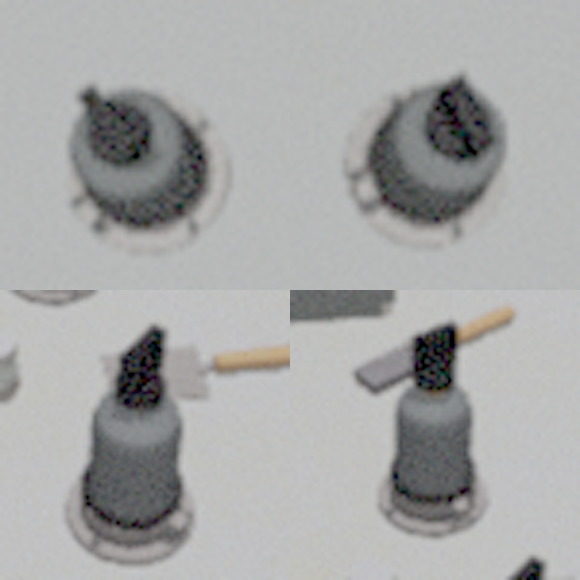

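```bash
python3 - <<'E'
from h import *
acc={}
for n in("top","side"): acc[n]=np.mean([capture(n).astype(float) for _ in range(8)],0)[:,:,::-1]; np.save(n+".npy",acc[n])
P={"L":tri((213.7,211),(276.1,245.6)),"R":tri((309.4,210.2),(256.8,184))}
print(P)
tiles=[]
for n in("top","side"):
    row=[]
    for k in "LR":
        p=P[k][0]; u,v=proj(n,[p[0],p[1],.185]); u0,v0=int(u)-20,int(v)-18
        print(n,k,u0,v0,[np.round(proj(n,[p[0],p[1],z]),1) for z in(.139,.164,.206)])
        c=acc[n][v0:v0+29+7,u0:u0+40]
        row.append(cv2.resize(np.uint8(255*np.clip(c/200,0,1)**.45),None,fx=8,fy=8,interpolation=cv2.INTER_LINEAR))
    tiles.append(np.hstack(row))
cv2.imwrite("pics/z1.png",np.vstack(tiles))
E
```

```text
{'L': (array([0.53434682, 0.15010333, 0.00196225]), np.float64(0.003135076874325871)), 'R': (array([ 0.55372565, -0.16601308, -0.00855709]), np.float64(0.0008528140172379234))}
top L 186 182 [array([208.7, 203.5]), array([207.6, 202. ]), array([205.7, 199.4])]
top R 298 181 [array([316.2, 202.4]), array([317.5, 200.9]), array([319.8, 198.2])]
side L 259 188 [array([278.8, 217.4]), array([279.2, 211.8]), array([280. , 201.9])]
side R 237 125 [array([257.5, 154. ]), array([257.6, 148.5]), array([257.8, 138.9])]
```

View pics/z1.png

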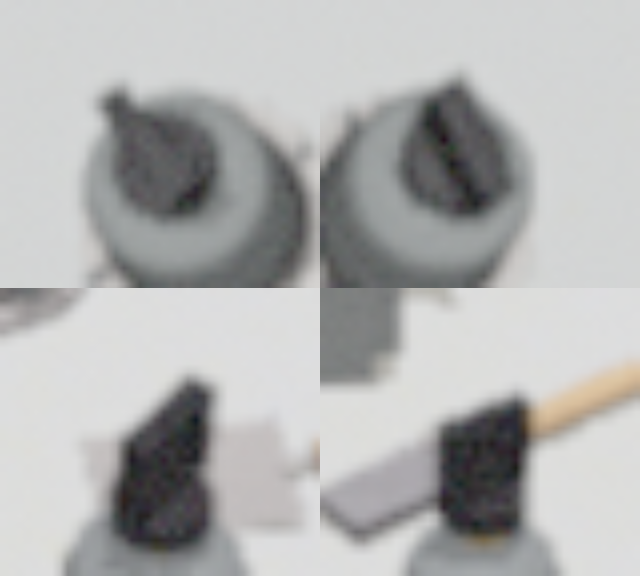

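```bash
python3 - <<'E'
from h import *
o={"topL":(186,182,0,0),"topR":(298,181,320,0),"sideL":(259,188,0,288),"sideR":(237,125,320,288)}
def q(k,x,y,z):
    u0,v0,a,b=o[k]; p=plane(k[:-1],u0+(x-a)/8-.5,v0+(y-b)/8-.5,z); print(k,(x,y),np.round(p[:2],4)); return p[:2]
def an(a,b): d=b-a; print("  len",np.hypot(*d),"ang",np.degrees(np.arctan2(d[1],d[0])))
an(q("sideL",128,438,.206),q("sideL",190,377,.206)); an(q("sideL",190,377,.206),q("sideL",213,390,.206)); q("sideL",170,414,.206)
q("sideL",163,515,.147);q("topL",165,165,.153);q("topL",105,98,.206)
an(q("topL",103,103,.206),q("topL",125,90,.206))
an(q("sideR",442,428,.206),q("sideR",520,398,.206));q("sideR",482,412,.206);q("sideR",480,500,.152)
an(q("topR",465,75,.206),q("topR",510,185,.206));an(q("topR",435,100,.206),q("topR",478,205,.206))
q("topR",455,155,.153);q("topR",475,135,.206)
E
```

```text
sideL (128, 438) [0.5534 0.1656]
sideL (190, 377) [0.5251 0.1376]
  len 0.03980651890934574 ang -135.2222614116007
sideL (190, 377) [0.5251 0.1376]
sideL (213, 390) [0.518  0.1453]
  len 0.010543058097837342 ang 132.4428312896594
sideL (170, 414) [0.536  0.1555]
sideL (163, 515) [0.5346 0.1512]
topL (165, 165) [0.5356 0.156 ]
topL (105, 98) [0.5492 0.1711]
topL (103, 103) [0.5474 0.1716]
topL (125, 90) [0.5524 0.1643]
  len 0.008822519672654636 ang -55.553442203737795
sideR (442, 428) [ 0.5772 -0.1508]
sideR (520, 398) [ 0.5403 -0.1682]
  len 0.04083007194780163 ang -154.64502251239824
sideR (482, 412) [ 0.5583 -0.1601]
sideR (480, 500) [ 0.5574 -0.1673]
topR (465, 75) [ 0.5768 -0.1539]
topR (510, 185) [ 0.5387 -0.1702]
  len 0.0414513854441073 ang -156.80035689052323
topR (435, 100) [ 0.5673 -0.1437]
topR (478, 205) [ 0.5311 -0.1593]
  len 0.03948882332364038 ang -156.64571404911538
topR (455, 155) [ 0.5583 -0.1586]
topR (475, 135) [ 0.5556 -0.1578]
```

>>> {"method": "jog_arm", "body": {"rows": [[[0.0347, 0.0251, -0.0015, 0], [0.0347, 0.0251, -0.0015, 0], [0.0347, 0.0251, -0.0015, 0], [0.0347, 0.0251, -0.0015, 0], [0.0347, 0.0251, -0.0015, 0], [0.0347, 0.0251, -0.0015, 0], [0.0347, 0.0251, -0.0015, 0], [0.0347, 0.0251, -0.0015, 0], [0.0347, 0.0251, -0.0015, 0], [0.0347, 0.0251, -0.0015, 0], [0.0347, 0.0251, -0.0015, 0], [0.0347, 0.0251, -0.0015, 0], [0.0347, 0.0251, -0.0015, 0], [0.0347, 0.0251, -0.0015, 0], [0, 0, 0, -0.169], [0, 0, 0, -0.169], [0, 0, 0, -0.169], [0, 0, 0, -0.169], [0, 0, 0, -0.169], [0, 0, 0, -0.169]]], "claw": 1}}

```text
time_s: 3.4
tcp_pos: [0.5355, 0.1552, 0.3133]
ee_rot: [[0.705, 0.709, 0.0], [0.709, -0.705, 0.0], [0.0, 0.0, -1.0]]
wrist_force: [-0.8, -0.2, -0.2]
gripper_width: 1.0
gripper_force: 0.0
```

>>> {"method": "jog_arm", "body": {"rows": [[[0, 0, 0, 0]]]}}

```text
time_s: 3.52
tcp_pos: [0.5355, 0.1552, 0.3133]
ee_rot: [[0.71, 0.704, 0.0], [0.704, -0.71, 0.0], [0.0, 0.0, -1.0]]
wrist_force: [0.0, 0.6, -0.0]
gripper_width: 1.003
gripper_force: 0.0
```

```bash
cat > st.py <<'E'
from h import *
import sys
s=sense(); R=s["ee_rot"]; print(s["time_s"],np.round(s["tcp_pos"],4),"yaw",np.degrees(np.arctan2(R[1,0],R[0,0])).round(2),"j",np.round(s["joints"],1),"M",np.round(s["moment"],3),"F",np.round(s["wrist_force"],2),"w",s["gripper_width"],s["gripper_force"])
if len(sys.argv)>1:
    t=np.array(eval(sys.argv[1])); print("tool shift",np.round(R.T@(t[:3]-s["tcp_pos"]),4))
E
python3 st.py "[.535,.155,.29]"
python3 - <<'E'
from h import *
c=[]
for n in("top","side"):
    u,v=map(int,proj(n,[.535,.155,.2])); im=capture(n)[v-37:v+38,u-37:u+38,::-1]; c.append(cv2.resize(np.uint8(255*(im/255)**.5),(400,400)))
cv2.imwrite("pics/a.png",np.hstack(c))
E
```

```text
3.525 [0.5355 0.1552 0.3133] yaw 44.76 j [ 32.8  14.6  -7.2  -0.  -68.1 101.9] M [-0.073 -0.032  0.032] F [ 0.01  0.59 -0.  ] w 1.0030516758678696 0.0
tool shift [-0.0005 -0.0002  0.0233]
```

View pics/a.png

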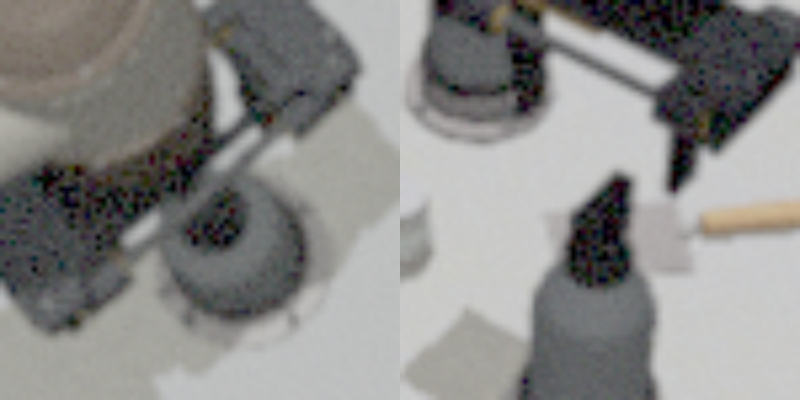

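The gripper straddles the left cap (at (215,215) in the top crop). One finger is visible at (680,185) in the side crop, well clear, so I'm descending.

>>> {"method": "jog_arm", "body": {"rows": [[[-0.0005, 0, 0.0124, 0], [0, 0, 0.0124, 0], [0, 0, 0.0124, 0], [0, 0, 0.0124, 0], [0, 0, 0.0124, 0], [0, 0, 0.0124, 0], [0, 0, 0, 0]]]}}

```text
time_s: 4.5
tcp_pos: [0.5347, 0.1546, 0.2375]
ee_rot: [[0.709, 0.705, -0.002], [0.705, -0.709, -0.001], [-0.003, -0.001, -1.0]]
wrist_force: [-0.1, -0.5, 0.9]
gripper_width: 0.998
gripper_force: 0.0
```

>>> {"method": "jog_arm", "body": {"rows": [[[0, 0, 0, 0], [0, 0, 0, 0], [0, 0, 0, 0], [0, 0, 0, 0], [0, 0, 0, 0], [0, 0, 0, 0], [0, 0, 0, 0], [0, 0, 0, 0]]], "claw": 0}}

```text
time_s: 5.5
tcp_pos: [0.535, 0.155, 0.2388]
ee_rot: [[0.709, 0.705, -0.0], [0.705, -0.709, 0.0], [-0.0, -0.001, -1.0]]
wrist_force: [-5.5, 6.3, 3.0]
gripper_width: 0.171
gripper_force: 4.6
```

```bash
python3 st.py
```

```text
5.5 [0.535  0.155  0.2388] yaw 44.86 j [ 32.8  18.1 -13.7  -0.  -58.2 102.1] M [ 1.83   1.783 -0.098] F [-5.48  6.28  3.04] w 0.1710129543780537 4.584357466992515
```

>>> {"method": "jog_arm", "body": {"rows": [[[0, 0, 0, 0], [0, 0, 0, 0], [0, 0, 0, 0], [0, 0, 0, 0]]]}}

```text
time_s: 6.0
tcp_pos: [0.5346, 0.1554, 0.2388]
ee_rot: [[0.709, 0.706, -0.001], [0.706, -0.709, 0.001], [-0.0, -0.001, -1.0]]
wrist_force: [-4.3, 4.2, 2.1]
gripper_width: 0.156
gripper_force: 30.0
```

```bash
python3 st.py
```

```text
6.0 [0.5346 0.1554 0.2388] yaw 44.88 j [ 3.290e+01  1.800e+01 -1.370e+01 -1.000e-01 -5.830e+01  1.021e+02] M [ 1.127  1.104 -0.068] F [-4.26  4.24  2.08] w 0.1564117672893024 29.993707631074358
```

>>> {"method": "jog_arm", "body": {"rows": [[[0, -0.0006, 0, 0], [0, 0, 0, -0.02], [0, 0, 0, -0.02], [0, 0, 0, -0.02], [0, 0, 0, -0.02], [0, 0, 0, 0], [0, 0, 0, 0]]]}}

```text
time_s: 6.88
tcp_pos: [0.5345, 0.1554, 0.2388]
ee_rot: [[0.65, 0.76, -0.0], [0.76, -0.65, 0.001], [0.0, -0.001, -1.0]]
wrist_force: [-4.5, 4.1, 2.6]
gripper_width: 0.159
gripper_force: 30.0
```

```bash
python3 st.py
```

```text
6.875 [0.5345 0.1554 0.2388] yaw 49.46 j [ 32.9  18.  -13.8  -0.  -58.2 106.6] M [ 1.045  1.161 -0.169] F [-4.5   4.09  2.58] w 0.1586188280946445 29.99488151353205
```

>>> {"method": "jog_arm", "body": {"rows": [[[0, 0, 0, -0.02], [0, 0, 0, -0.02], [0, 0, 0, -0.02], [0, 0, 0, 0], [0, 0, 0, 0]]]}}

```text
time_s: 7.5
tcp_pos: [0.5345, 0.1555, 0.2388]
ee_rot: [[0.604, 0.797, -0.0], [0.797, -0.604, 0.001], [0.0, -0.001, -1.0]]
wrist_force: [-4.5, 3.6, 0.5]
gripper_width: 0.159
gripper_force: 30.0
```

```bash
python3 st.py
```

```text
7.5 [0.5345 0.1555 0.2388] yaw 52.87 j [ 3.29e+01  1.80e+01 -1.38e+01 -1.00e-01 -5.82e+01  1.10e+02] M [ 1.094  1.145 -0.357] F [-4.52  3.6   0.49] w 0.15883653213451748 29.997178662456463
```

The torque keeps rising past the 0.12 N m thread friction, which suggests this is the left-hand cap. One small further step should confirm it.

>>> {"method": "jog_arm", "body": {"rows": [[[0, 0, 0, -0.015], [0, 0, 0, -0.015], [0, 0, 0, 0], [0, 0, 0, 0]]]}}

```text
time_s: 8.0
tcp_pos: [0.5345, 0.1554, 0.2388]
ee_rot: [[0.58, 0.815, -0.001], [0.815, -0.58, 0.001], [0.0, -0.001, -1.0]]
wrist_force: [-4.2, 4.1, 2.9]
gripper_width: 0.158
gripper_force: 30.0
```

```bash
python3 st.py; python3 - <<'E'
from h import *
im=capture("side");u,v=map(int,proj("side",[.535,.155,.08]));cv2.imwrite("pics/b.png",cv2.resize(np.uint8(255*(im[v-50:v+50,u-50:u+50,::-1]/255)**.5),(500,500)))
E
```

```text
8.0 [0.5345 0.1554 0.2388] yaw 54.58 j [ 3.290e+01  1.800e+01 -1.380e+01 -1.000e-01 -5.820e+01  1.117e+02] M [ 1.051  1.104 -0.375] F [-4.21  4.06  2.94] w 0.158463274456635 29.999201736982286
```

```bash
python3 - <<'E'
from h import *
m=[]
for _ in range(10): capture("top"); m.append(sense()["moment"][2])
print(np.round(m,3),np.mean(m))
E
```

```text
[-0.368 -0.339 -0.33  -0.374 -0.358 -0.356 -0.407 -0.38  -0.371 -0.36 ] -0.3643180661598497
```

The mean torque of 0.364 N m matches the 0.17 rad of canister give, so the left canister has the left-hand cap and it is now firmly tight. I'm unscrewing it clockwise, raising the tool 3 mm per rad.

>>> {"method": "jog_arm", "body": {"rows": [[[0, 0, 0, 0.05], [0, 0, 0, 0.06], [0, 0, 0, 0.06], [0, 0, 0, 0.06], [0, 0, -0.0003, 0.1], [0, 0, -0.0003, 0.1], [0, 0, -0.0003, 0.1], [0, 0, -0.0003, 0.1], [0, 0, 0, 0], [0, 0, 0, 0]]]}}

```text
time_s: 9.8
tcp_pos: [0.5346, 0.1552, 0.24]
ee_rot: [[0.948, 0.319, -0.0], [0.319, -0.948, -0.0], [-0.0, 0.0, -1.0]]
wrist_force: [-3.3, 3.6, 2.4]
gripper_width: 0.163
gripper_force: 30.0
```

```bash
python3 st.py
```

```text
9.8 [0.5346 0.1552 0.24  ] yaw 18.63 j [ 32.9  18.  -13.7  -0.  -58.4  75.8] M [0.805 0.98  0.056] F [-3.34  3.61  2.44] w 0.16251179175094996 29.994175959873246
```

>>> {"method": "jog_arm", "body": {"rows": [[[0, 0, -0.0003, 0.1], [0, 0, -0.0003, 0.1], [0, 0, -0.0003, 0.1], [0, 0, -0.0003, 0.1], [0, 0, -0.0003, 0.1], [0, 0, -0.0003, 0.1], [0, 0, -0.0003, 0.1], [0, 0, -0.0003, 0.1], [0, 0, -0.0003, 0.1], [0, 0, -0.0003, 0.1], [0, 0, -0.0003, 0.1], [0, 0, -0.0003, 0.1], [0, 0, -0.0003, 0.1], [0, 0, -0.0003, 0.1], [0, 0, -0.0003, 0.1], [0, 0, -0.0003, 0.1], [0, 0, -0.0003, 0.1], [0, 0, -0.0003, 0.1], [0, 0, 0, 0], [0, 0, 0, 0]]]}}

```text
time_s: 12.3
tcp_pos: [0.5341, 0.1547, 0.2453]
ee_rot: [[0.096, -0.995, -0.002], [-0.995, -0.096, -0.001], [0.001, 0.002, -1.0]]
wrist_force: [-4.7, 0.5, 2.4]
gripper_width: 0.156
gripper_force: 30.0
```

```bash
python3 st.py
```

```text
12.3 [0.5341 0.1547 0.2453] yaw -84.51 j [ 32.9  17.7 -13.3   0.  -59.2 -27.4] M [0.151 1.693 0.085] F [-4.71  0.51  2.45] w 0.15592055172412259 30.001395796702727
```

>>> {"method": "jog_arm", "body": {"rows": [[[0, 0, -0.0002, 0.05], [0, 0, -0.0002, 0.05], [0, 0, -0.0002, 0.05], [0, 0, 0, 0.03], [0, 0, 0, 0.03], [0, 0, 0, 0], [0, 0, 0, 0]]]}}

```text
time_s: 13.18
tcp_pos: [0.534, 0.1547, 0.2459]
ee_rot: [[-0.114, -0.993, -0.002], [-0.993, 0.114, -0.001], [0.002, 0.002, -1.0]]
wrist_force: [-5.2, 0.7, 3.4]
gripper_width: 0.16
gripper_force: 30.0
```

```bash
python3 st.py
```

```text
13.175 [0.534  0.1547 0.2459] yaw -96.55 j [ 32.9  17.6 -13.2   0.  -59.3 -39.4] M [0.242 1.704 0.073] F [-5.16  0.65  3.36] w 0.16007412605449967 30.001357776224733
```

>>> {"method": "jog_arm", "body": {"rows": [[[0, 0, 0, 0.03], [0, 0, 0, 0.03], [0, 0, 0, 0], [0, 0, 0, 0]]]}}

```text
time_s: 13.68
tcp_pos: [0.534, 0.1547, 0.246]
ee_rot: [[-0.173, -0.985, -0.002], [-0.985, 0.173, -0.001], [0.002, 0.002, -1.0]]
wrist_force: [-6.5, 0.4, 3.1]
gripper_width: 0.158
gripper_force: 30.0
```

```bash
python3 st.py
```

```text
13.675 [0.534  0.1547 0.246 ] yaw -99.97 j [ 32.9  17.6 -13.2   0.  -59.3 -42.8] M [0.181 1.807 0.172] F [-6.55  0.41  3.07] w 0.1575876656719266 30.000493685761285
```

The torque is rising again, so the cap is at its stop. I'll relax the grip slightly, release and retreat.

>>> {"method": "jog_arm", "body": {"rows": [[[0, 0, 0, -0.03], [0, 0, 0, -0.03], [0, 0, 0, 0]]]}}

```text
time_s: 14.05
tcp_pos: [0.534, 0.1547, 0.246]
ee_rot: [[-0.114, -0.993, -0.002], [-0.993, 0.114, -0.001], [0.002, 0.002, -1.0]]
wrist_force: [-5.4, 0.8, 3.3]
gripper_width: 0.162
gripper_force: 30.0
```

>>> {"method": "jog_arm", "body": {"rows": [[[0, 0, 0, 0], [0, 0, 0, 0], [0, 0, 0, 0], [0, 0, 0, 0], [0, 0, 0, 0], [0, 0, 0, 0], [0, 0, 0, 0], [0, 0, 0, 0], [0, 0, -0.02, 0], [0, 0, -0.02, 0], [0, 0, -0.02, 0], [0, 0, -0.02, 0], [0, 0, -0.02, 0], [0, 0, -0.02, 0], [0, 0, 0, 0]]], "claw": 1}}

```text
time_s: 15.92
tcp_pos: [0.5351, 0.1555, 0.3676]
ee_rot: [[-0.116, -0.993, 0.003], [-0.993, 0.116, 0.002], [-0.002, -0.003, -1.0]]
wrist_force: [-0.4, -0.5, -0.6]
gripper_width: 1.001
gripper_force: 0.0
```

```bash
python3 st.py; python3 - <<'E'
from h import *
c=[]
for n in("top","side"):
    u,v=map(int,proj(n,[.535,.155,.16])); im=capture(n)[v-37:v+38,u-37:u+38,::-1]; c.append(cv2.resize(np.uint8(255*(im/255)**.5),(400,400)))
cv2.imwrite("pics/e.png",np.hstack(c))
E
```

```text
15.925 [0.5351 0.1555 0.3676] yaw -96.64 j [ 32.9  12.8  -1.9   0.  -75.1 -39.5] M [ 0.124 -0.044 -0.004] F [-0.36 -0.46 -0.61] w 1.0006198245426023 0.0
```

View pics/e.png

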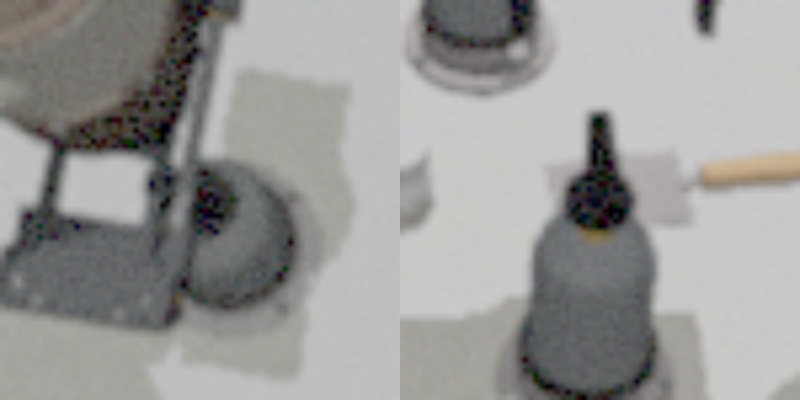

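The side crop shows the left cap's tab end-on at (600,140), turned about 137° from its start, with the collar raised on its thread at (598,235). The gripper is clear.

```bash
python3 -c "from station import *; print(finish_job())"
```

```text
the job is handed in; nothing more can be done
None
```

The job is handed in: the left canister (nearest y = +0.155 m) had the left-hand cap, which I tightened counter-clockwise until its canister gave about 0.16 rad, then unscrewed clockwise to its stop and released, without touching the other cap or the bystanders; the hand-in returned no verdict.

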